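Lock the polishing bowl onto its drive base

TASK

The blue polishing bowl has been set down on its grey drive base, but its bayonet lugs are resting on top of the socket. Push the bowl round by its ears until the lugs drop into their slots, press it fully down past the stiff seal, then twist it clockwise to the stop, so that the interlock is made and the machine can start. Do not lift the bowl off its base or tip it, and leave the other things on the bench where they are.

Things in the scene. Friction and masses are not known exactly. Their poses are not given: they have to be found in the camera images.
- base: The tumbler's drive base: grey round housing, 196 mm across, 50 mm high, with a black control box (dial, red switch) on its -x side reaching 134 mm from the axis. Fixed to the bench. Origin on the bench under its middle, on the axis that the bowl turns about; z up.
- socket (a point): Middle of the drive plate's top face, 76.5 mm above the bench. The plate (129 mm across) holds the bayonet socket: four slots 90 degrees apart. Its worm gear holds it: it cannot be turned by hand. It stopped at any angle, unrelated to the base's axes, and the bowl hides it, so the slots must be found by feel. The bowl's foot has 1 mm of play in it.
- bowl: Closed polishing bowl, blue, 140 mm across, 90 mm high, 0.6 to 0.85 kg, black lid (150 mm over its clips). Origin: centre of its foot's underside, z up. Origin's height over the bench: 68.5 mm with the lugs on top of the socket (start); 58 to 62 mm with the lugs fallen into the slots and the foot on the seal (it can then turn only about 5 degrees); 52 mm pressed home. Home, it turns clockwise 42 degrees to a hard stop.
- ear (a point): Middle of the ear on the bowl's +x axis, 83 mm from the bowl's axis, 45 mm above its origin. Four like ears, on +x, +y, -x, -y: 70 to 97 mm from the axis, 14 mm thick (18 at the round end), 26 mm high. The four lugs are hidden below, in line with the ears. At the start the next slots are 15 to 75 degrees clockwise (seen from above) of the lugs. Pushed at an ear the bowl turns with 2 to 5 N.
- lid_top (a point): Middle of the flat top of the lid's round boss (44 mm across, 14 mm high), 90 mm above the bowl's origin: the place to press. The seal under the foot resists with 18 N, of which the bowl's weight gives about 7 N; it stays where it is pushed.
- interlock (a joint): Start interlock: a sprung pin (about 1 N) in the drive plate at the end of the lugs' track. 0 m: out; about 0.003 m: pushed down by a lug, which happens only in the last 5 degrees before the stop with the bowl fully down.
- ball_hammer: Ball-pein hammer with wooden handle, 98x273x30 mm, lying; origin under its middle. To be left alone.
- grit_tub: Lavender plastic tub of grit, 110 mm across, 78 mm high; origin under its middle. To be left alone.
- polish_bar: Red bar of polish, 42x104x34 mm; origin under its middle. To be left alone.
- flat_tin: Round tin with red lid, 65 mm across, 24 mm high; origin under its middle. To be left alone.

How it is judged (in metres and radians):
On the way:
1. The bowl is down in the socket, pressed fully home: its foot within 2 mm of the socket floor (z of bowl in the frame of base below 0.054 m), for 0.1 s.
At the end, for the whole second after the job is handed in: The bowl is fully down (origin less than 54 mm above the bench), on the base's axis within 4 mm, upright within 0.05 rad, twisted to the stop so that the interlock pin is pushed in by more than 2.4 mm, and at rest (value of joint interlock above 0.0024 m and z of bowl in the frame of base below 0.054 m and horizontal distance between bowl and base below 0.004 m and angle between bowl's own z axis and vertical below 0.05 rad and linear speed of bowl below 0.01 m/s and angular speed of bowl below 0.05 rad/s); the robot touches nothing.
It fails at once if The bowl is tipped by more than 0.25 rad (angle between bowl's own z axis and vertical above 0.25 rad).
It fails at once if The bowl is taken off its base (more than 20 mm above its start or 20 mm off the axis) (z of bowl in the frame of base above 0.0885 m or horizontal distance between bowl and base above 0.02 m).
It fails at once if Another thing on the bench is moved by more than 15 mm (distance of any of ball_hammer, grit_tub, polish_bar, flat_tin from where it was at the start of the episode above 0.015 m).
It also fails if it takes over 61 s, if anything falls off the work surface, if the arm or the gripper's body presses on something with over 40 N, if the wrist force passes 120 N, or if a joint passes its speed limit or range.

ROBOT

A 6-joint arm with a two-finger parallel gripper is mounted at the origin on a cart in front of the work surface, level with it; the furniture and walls round the work are solid. World frame = base frame: x ahead of the robot, y to its left, z up, the work surface at z = 0. Lengths are in mm, angles in rad, forces in N, time in s.
With the tool pointing down it reaches from about 325 to 925 mm from the base axis. Payload 3.1 kg.
Tool frame: the origin (TCP) lies at the very end of the fingers, on their centre line; the grasp point (between the pads) lies 19 mm behind it; z points along the fingers, y is the line along which they close (so a half turn about z gives the same grasp; the last joint's range is limited). The gripper opens to 85 mm and grips with 20 to 120 N. Pads are 22 mm wide; open, the fingers measure 114 mm over their backs; the gripper's body (76 mm by 85 mm) begins 54 mm behind the grasp point. The pads swing forward as they close: fully open they stand 13 mm farther back than shut.
Start: joints at [1.01, 0.217, 1.613, -0, 1.311, -0.112], TCP at [271.162, 563.125, 209.3] pointing down, gripper open.
Joint ranges: [-2.75, 2.75], [-0.78, 2.1], [0.31, 2.55], [-1.13, 4.27], [0.13, 2.63], [-2.58, 2.58]. Speed limits (rad/s): [2.79, 2.79, 3.14, 3.14, 3.14, 3.14].

INTERFACE

Orientations are given as [roll, pitch, yaw] about the fixed x, y, z axes, in that order (R = Rz(yaw) Ry(pitch) Rx(roll)).
In Python, from bench import manip gives the robot as it stands.
- The arm moves only by the tool apply_moves, never from a script. Its arguments are lists of equal length, an entry for each row: "offset": the shift along the tool's x, y, z in mm, a list of three; "yaw": the turn about the tool's z in rad; "jaw": the closure, from 0 (fully open) to 1 (shut). A call has 1 to 10 rows; each row is the pose to reach, as a shift and turn from the pose commanded when the call began, along the tool's axes at that moment; what a row does not reach only later rows make up. A row lasts 1/8 s, in which the tool goes at most 62.5 mm and 10.7 degrees, less where a joint would pass 70% of its speed; a pose out of reach is approached as far as the arm can. A call with a gripper value outside its range is refused whole. The fingers move at their own pace and stop on an object; "grip_force" is the grip in N (left out, the last holds). Time passes only in rows, so rows that repeat a pose let the fingers close. It gives the time, the measured TCP pose, the force, the opening and the grip force at its end, in the units of the state.
- manip.get_state(): the state, without advancing time (a new reading comes with each control period).
- manip.read_camera(name): name is "scene" or "top"; returns a dict with "color" (384x512x3 uint8, blue, green, red), "range_z" (384x512 float32, mm along the optical axis (not along the pixel's ray), 0 where there is no reading), "vertical_fov" (degrees; the focal length in pixels is half the picture's height over the tangent of half this angle, whatever the lens; pixels are square), "cx", "cy" (the principal point, pixels), "origin" and "attitude" of the camera in the world. Camera axes: x right, y down, z forward; pixel columns grow to the right and rows downward; lengths in mm; the calibration is good to about 2 mm. A picture is of the moment at which its call begins.
- manip.sign_off(): hands the job in; it is judged then, once.
The state is a dict: "time": time; "q": joint angles; "dq": joint speeds; "tau": joint torques, N m; "eef_pos": TCP position; "ee_rot": TCP orientation; "wrist_force": force on the tool from outside, world axes, zero at the start; "ft_torque": the same for the moment, N m; "finger_gap": finger opening in mm; "grasp_force": force on a finger pad.
Only numpy, scipy, OpenCV 4.12 (cv2) and the standard library are available. Lean on these libraries where they do the work, as an engineer would, in place of code of your own. Each camera call takes 0.05 s, during which the arm holds its last target. There are 200 camera calls.

## Working session

There is one attempt and no reset: what is moved stays moved. The work goes in short steps, Python scripts to look and compute and a tool call to move; the robot and the scene stay as the last step left them, time stands still between calls to the robot, and variables do not carry over. Pictures are saved under pics/ and viewed, at most 10 in all, crops included, and the job is handed in when it is done.

Besides the shell and the picture viewer there is one more tool, called after ">>>" as a command line: name --pt "numbers of a row" for each row, then --argument value for the rest. apply_moves: Moves the arm, as the interface text tells. Its arguments: {"type":"object","properties":{"offset":{"type":"array","items":{"type":"array","items":{"type":"number"}}},"yaw":{"type":"array","items":{"type":"number"}},"jaw":{"type":"array","items":{"type":"number"}},"grip_force":{"type":"number"}},"required":["offset","yaw","jaw"]}

```bash
mkdir -p pics
cat > h.py <<'E'
import numpy as np, cv2
from bench import manip
from scipy.spatial.transform import Rotation as R
def cam(n):
    d=manip.read_camera(n); return d
def world(d):
    h,w=d["range_z"].shape; f=h/2/np.tan(np.radians(d["vertical_fov"])/2)
    u,v=np.meshgrid(np.arange(w),np.arange(h)); z=d["range_z"]
    p=np.stack([(u-d["cx"])/f*z,(v-d["cy"])/f*z,z],-1)
    A=np.array(d["attitude"],float)
    M=A if A.shape==(3,3) else R.from_euler('xyz',A).as_matrix()
    return p@M.T+np.array(d["origin"])
E
python3 - <<'E'
from h import *
s=manip.get_state(); print({k:np.round(v,3) for k,v in s.items()})
ims=[]
for n in("scene","top"):
    d=cam(n); print(n,d["vertical_fov"],d["cx"],d["cy"],d["origin"],d["attitude"]); ims.append(d["color"])
    P=world(d); hsv=cv2.cvtColor(d["color"],cv2.COLOR_BGR2HSV)
    m=cv2.inRange(hsv,(95,100,40),(130,255,255))>0
    m&=d["range_z"]>0
    Q=P[m]; print(m.sum(),np.percentile(Q,[2,50,98],axis=0).round())
    np.save(n+".npy",P)
    cv2.imwrite(f"pics/{n}.png",d["color"])
E
```

```text
{'time': np.float64(0.0), 'q': array([ 1.01 ,  0.218,  1.615,  0.   ,  1.311, -0.112]), 'dq': array([-0.001,  0.001, -0.001, -0.   , -0.001, -0.001]), 'tau': array([ 0.0000e+00, -3.9685e+01, -3.0385e+01, -0.0000e+00,  1.0000e-02,
       -0.0000e+00]), 'eef_pos': array([270.678, 562.381, 207.952]), 'ee_rot': array([-3.139, -0.   ,  2.693]), 'wrist_force': array([ 0.031,  1.035, -0.022]), 'ft_torque': array([-0.015,  0.034, -0.023]), 'grasp_force': np.float64(0.0), 'finger_gap': np.float64(85.379)}
scene 43.352371189973645 255.2665216781598 185.64694822245153 [-196.20610608 -693.26148092 1025.06045206] [-2.32077265 -0.00467517 -0.78189065]
907 [[ 428. -525.   74.]
 [ 504.  182.  118.]
 [ 927.  324.  222.]]
top 47.89962249958779 258.2896029872258 186.8480999811556 [ 304.69707576   -4.63622442 1265.58834882] [-2.99351769 -0.01031072 -1.57771394]
2934 [[ 446. -674.   83.]
 [ 887. -522.  218.]
 [ 939.  266.  224.]]
```

View pics/top.png

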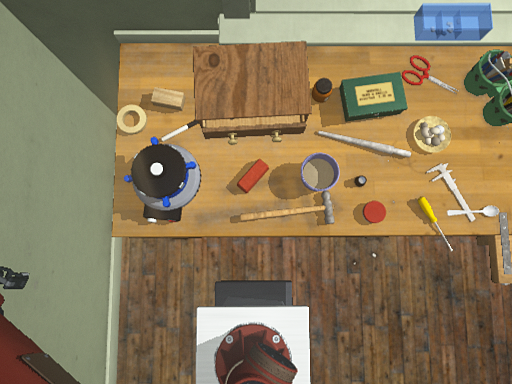

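View pics/scene.png

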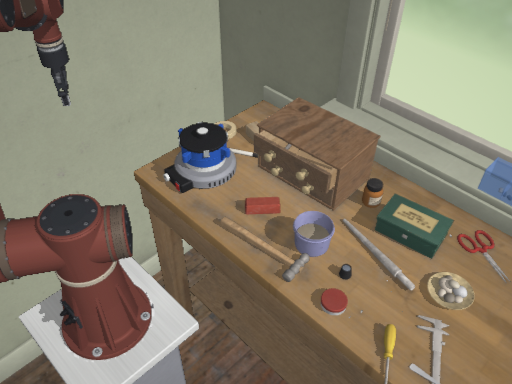

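Run:
```python
from h import *
for n in("top","scene"):
    P=np.load(n+".npy"); img=cv2.imread(f"pics/{n}.png"); hsv=cv2.cvtColor(img,cv2.COLOR_BGR2HSV)
    near=(abs(P[...,0]-500)<140)&(abs(P[...,1]-260)<140)
    w=(hsv[...,1]<60)&(hsv[...,2]>170)&near&(P[...,2]>120)
    Q=P[w]; print(n,"white",len(Q),Q.mean(0).round(1),np.percentile(Q[:,2],[5,50,95]).round())
    b=near&(hsv[...,2]<60)&(P[...,2]>115)
    Q=P[b]; c,r=cv2.minEnclosingCircle(Q[:,:2].astype(np.float32)); print("lid",len(Q),Q.mean(0).round(1),np.round(c,1),round(r,1))
    m=cv2.inRange(hsv,(105,120,60),(130,255,255))>0
    m&=near
    k,l,st,ce=cv2.connectedComponentsWithStats(m.astype(np.uint8))
    c0=np.array(c)
    for i in range(1,k):
        Q=P[l==i]; 
        if len(Q)<6: continue
        print(len(Q),ce[i].round(),np.median(Q,0).round(1), "top pts",Q[Q[:,2]>118].mean(0).round(1))
    g=near&(P[...,2]>44)&(P[...,2]<56); Q=P[g]; c,r=cv2.minEnclosingCircle(Q[:,:2].astype(np.float32)); print("base top",len(Q),np.round(c),round(r),np.percentile(Q,[1,99],axis=0).round())
d=cv2.imread("pics/top.png")[125:235,105:225]; cv2.imwrite("pics/crop.png",cv2.resize(d,None,fx=5,fy=5,interpolation=cv2.INTER_CUBIC))
```

```text
top white 141 [520.2 244.6 154.8] [138. 158. 161.]
lid 1431 [522.6 229.2 141.3] [552.3 220.4] 112.9
45 [154. 141.] [603.5 263.  125.4] top pts [602.8 263.8 126.3]
228 [178. 185.] [473.2 196.3 118.6] top pts [485.4 197.9 125.4]
36 [127. 178.] [500.8 332.3 125. ] top pts [501.  331.5 124.9]
base top 783 [517. 250.] 99 [[430. 157.  44.]
 [608. 329.  54.]]
scene white 49 [523.9 245.6 157. ] [140. 159. 162.]
lid 1005 [510.  236.7 141.9] [516.8 245. ] 72.9
12 [221. 126.] [605.1 261.8 126.7] top pts [601.3 257.9 130.1]
19 [180. 131.] [496.1 331.3 125.2] top pts [496.3 330.9 125.3]
630 [205. 157.] [478.2 192.3 107.7] top pts [483.7 200.5 124.6]
base top 743 [504. 242.] 108 [[420. 153.  44.]
 [601. 324.  56.]]
```

View pics/crop.png

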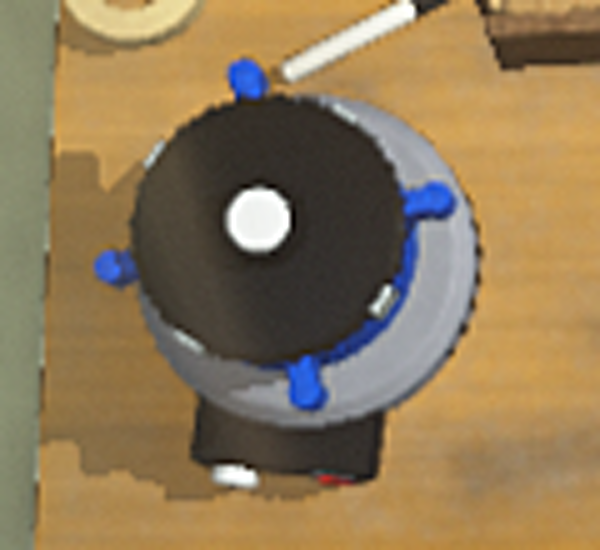

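Top view: lid boss at (157,169) gives an axis of about (521,246). The ears at (154,141), (127,178), (191,166) and (167,202) put the bowl's yaw at about 12.5° mod 90. I'll push the front ear (192°) clockwise from its right-hand side, with the jaws shut.

>>> apply_moves --pt "-33 -26 0" --pt "-70 -55 0" --pt "-110 -87 0" --pt "-150 -118 0" --pt "-190 -150 0" --pt "-230 -181 0" --pt "-270 -213 0" --pt "-305 -241 0" --pt "-333 -263 0" --pt "-333 -263 0" --yaw '[-0.12, -0.25, -0.4, -0.55, -0.7, -0.85, -1.0, -1.12, -1.234, -1.234]' --jaw '[0.3, 0.6, 1, 1, 1, 1, 1, 1, 1, 1]'

```text
time: 1.35
eef_pos: [457.6, 179.8, 208.9]
ee_rot: [3.141, -0.001, -2.361]
wrist_force: [0.1, 0.5, -0.9]
finger_gap: 0.3
grasp_force: 0.0
```

```bash
cat >> h.py <<'E'
C=np.array([521,246.])
def look(tag=None):
    s=manip.get_state(); p=np.array(s["eef_pos"]); v=p[:2]-C
    print("t",round(s["time"],2),"tcp",p.round(1),"rpy",np.round(s["ee_rot"],3),"F",np.round(s["wrist_force"],1),"gap",round(s["finger_gap"],1),"r",round(np.hypot(*v),1),"ang",round(np.degrees(np.arctan2(v[1],v[0]))%360,1))
    for n in("top","scene"):
        d=cam(n); P=world(d); hsv=cv2.cvtColor(d["color"],cv2.COLOR_BGR2HSV)
        near=(np.hypot(P[...,0]-C[0],P[...,1]-C[1])<110)
        w=(hsv[...,1]<60)&(hsv[...,2]>170)&near&(P[...,2]>125)&(np.hypot(P[...,0]-C[0],P[...,1]-C[1])<25)
        if w.any(): print(n,"boss",w.sum(),np.median(P[w],0).round(1))
        m=(cv2.inRange(hsv,(105,120,60),(130,255,255))>0)&near&(np.hypot(P[...,0]-C[0],P[...,1]-C[1])>76)
        k,l,st,ce=cv2.connectedComponentsWithStats(m.astype(np.uint8))
        for i in range(1,k):
            Q=P[l==i]
            if len(Q)<6: continue
            Q=Q[Q[:,2]>np.percentile(Q[:,2],90)-6]; c=Q.mean(0); print("  ear",len(Q),c.round(1),"ang",round(np.degrees(np.arctan2(c[1]-C[1],c[0]-C[0]))%360,1))
        if tag: cv2.imwrite(f"pics/{tag}_{n}.png",d["color"])
E
python3 -c "
from h import *
look()"
```

```text
t 1.35 tcp [457.6 179.8 208.9] rpy [ 3.141e+00 -1.000e-03 -2.361e+00] F [ 0.1  0.5 -0.9] gap 0.3 r 91.7 ang 226.2
  ear 2 [496.1 166.2 550.5] ang 252.7
  ear 18 [540.2 158.3 124.9] ang 282.3
  ear 31 [434.5 226.6 136.2] ang 192.7
scene boss 35 [521.4 245.9 159.3]
  ear 7 [606.1 264.  127. ] ang 11.9
  ear 14 [498.5 332.7 125.9] ang 104.6
  ear 25 [535.1 160.6 125.6] ang 279.4
  ear 33 [436.1 227.5 126.1] ang 192.3
```

>>> apply_moves --pt "0 0 30" --pt "0 0 60" --pt "0 0 85" --pt "0 0 101" --pt "0 0 101" --pt "-0.4 8 101" --pt "-1.4 16 101" --pt "-2.4 21 101" --pt "-3.5 25 101" --pt "-4 27 101" --yaw '[0, 0, 0, 0, 0, 0.087, 0.175, 0.23, 0.28, 0.3]' --jaw '[1, 1, 1, 1, 1, 1, 1, 1, 1, 1]'

```text
time: 2.7
eef_pos: [441.7, 204.4, 109.7]
ee_rot: [-3.141, 0.003, -2.656]
wrist_force: [-0.0, 0.6, 0.7]
finger_gap: -0.2
grasp_force: 0.0
```

```bash
python3 -c "
from h import *
look()"
```

```text
t 2.7 tcp [441.7 204.4 109.7] rpy [-3.141e+00  3.000e-03 -2.656e+00] F [-0.   0.6  0.7] gap -0.2 r 89.5 ang 207.7
  ear 31 [604.3 264.4 126.4] ang 12.4
  ear 36 [537.1 161.8 125.8] ang 280.9
scene boss 7 [532.4 245.  159.1]
  ear 8 [605.5 262.4 127.6] ang 11.0
  ear 26 [535.7 160.4 126.1] ang 279.7
  ear 27 [432.4 227.6 127. ] ang 191.7
```

>>> apply_moves --pt "-0.1 3.1 0" --pt "-0.2 6.3 0" --pt "-0.5 9.4 0" --pt "-0.9 12.5 0" --pt "-1.4 15.6 0" --pt "-2 18.7 0" --pt "-2.4 20.5 0" --pt "-2.4 20.5 0" --yaw '[0.035, 0.07, 0.105, 0.14, 0.175, 0.209, 0.23, 0.23]' --jaw '[1, 1, 1, 1, 1, 1, 1, 1]'

```text
time: 3.8
eef_pos: [433.5, 222.9, 108.5]
ee_rot: [-3.142, 0.0, -2.886]
wrist_force: [-0.1, -1.6, -0.3]
finger_gap: 0.0
grasp_force: 0.0
```

```bash
python3 -c "
from h import *
look()"
```

```text
t 3.8 tcp [433.5 222.9 108.5] rpy [-3.142  0.    -2.886] F [-0.1 -1.6 -0.3] gap 0.0 r 90.4 ang 194.8
  ear 35 [603.7 264.9 125.2] ang 12.9
  ear 36 [537.7 162.5 125.8] ang 281.3
scene boss 41 [521.3 248.1 159.6]
  ear 8 [607.3 264.6 125.6] ang 12.1
  ear 28 [535.  160.6 125.7] ang 279.3
  ear 15 [433.  220.8 127.3] ang 195.9
```

```bash
python3 -c "
from h import *
a=cam('scene')['color'][100:210,140:260]; b=cam('top')['color'][125:235,105:225]
cv2.imwrite('pics/c2.png',cv2.resize(np.hstack([a,b]),None,fx=3.3,fy=3.3,interpolation=cv2.INTER_CUBIC))"
```

```text
(no output)
```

View pics/c2.png

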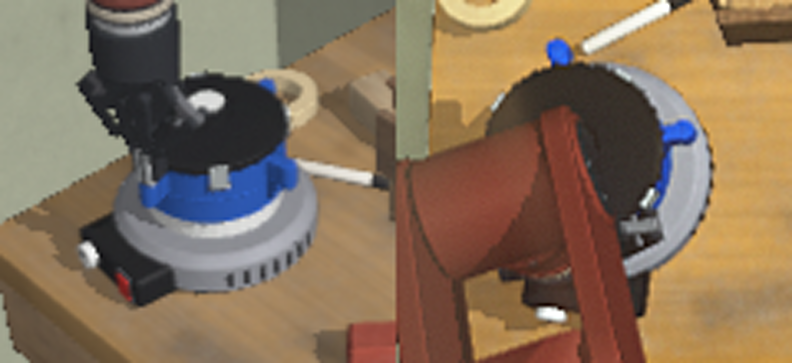

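```bash
python3 -c "
from h import *
d=cam('scene');P=world(d);s=manip.get_state();p=s['eef_pos'];print(s['wrist_force'])
m=(np.hypot(P[...,0]-p[0],P[...,1]-p[1])<32)&(P[...,2]>70)
hsv=cv2.cvtColor(d['color'],cv2.COLOR_BGR2HSV)
for v,u in np.argwhere(m):
    if P[v,u,2]<165: print(u,v,P[v,u].round(),hsv[v,u])
"
```

```text
[-0.8160748   0.11434721 -0.20742842]
180 145 [425. 233. 164.] [120   9  59]
180 146 [422. 230. 163.] [110  11  69]
192 146 [462. 228. 142.] [110  19  40]
180 147 [423. 232. 158.] [ 0  7 74]
182 147 [423. 221. 164.] [100  10  80]
183 147 [426. 221. 163.] [98 11 91]
185 147 [430. 217. 163.] [98 16 63]
186 147 [431. 213. 164.] [105  26  40]
187 147 [433. 211. 164.] [113  26  40]
189 147 [438. 209. 163.] [105  24  43]
191 147 [459. 229. 140.] [120   7  39]
192 147 [460. 226. 141.] [120  19  41]
193 147 [463. 224. 140.] [120  13  40]
180 148 [422. 232. 155.] [ 8 15 70]
181 148 [422. 227. 158.] [113  10  98]
182 148 [422. 220. 162.] [105   7  76]
183 148 [424. 219. 161.] [100   9  88]
184 148 [426. 217. 161.] [100   8 102]
185 148 [430. 218. 158.] [100  12  65]
186 148 [430. 212. 162.] [110  19  40]
187 148 [433. 212. 160.] [114  29  44]
188 148 [434. 208. 162.] [110  28  55]
189 148 [436. 207. 161.] [114  24  54]
190 148 [443. 212. 155.] [120  21  49]
191 148 [456. 225. 140.] [120  13  40]
192 148 [461. 227. 136.] [105  13  40]
193 148 [461. 221. 139.] [120  12  41]
194 148 [463. 220. 13
[... 8515 characters left out ...]
97 163 [463. 213.  85.] [110 186 144]
190 164 [454. 237.  72.] [110 187 138]
191 164 [453. 230.  77.] [110 184 122]
192 164 [455. 227.  77.] [110 184 126]
193 164 [455. 223.  80.] [110 186 130]
194 164 [457. 220.  81.] [110 185 134]
195 164 [458. 217.  82.] [111 187 138]
196 164 [460. 214.  83.] [110 186 141]
197 164 [460. 209.  86.] [110 186 144]
192 165 [452. 223.  78.] [110 146 129]
193 165 [455. 223.  76.] [110 186 130]
194 165 [458. 222.  75.] [110 187 134]
195 165 [454. 212.  84.] [110 185 138]
196 165 [459. 214.  79.] [111 185 142]
197 165 [461. 211.  80.] [110 186 144]
195 166 [458. 218.  74.] [110 144 140]
196 166 [458. 212.  78.] [110 153 143]
197 166 [461. 211.  76.] [110 186 145]
```

The ear hasn't moved, and the depth points show the fingertip above the ear. I'll back off and check the real tip height.

>>> apply_moves --pt "-0.5 -10 0" --pt "-2 -19 0" --pt "-4.5 -28 0" --pt "-8 -37 0" --pt "-11 -43 0" --pt "-11 -43 0" --yaw '[-0.11, -0.21, -0.32, -0.43, -0.5, -0.5]' --jaw '[1, 1, 1, 1, 1, 1]'

```text
time: 4.8
eef_pos: [455.2, 183.7, 108.4]
ee_rot: [-3.142, 0.0, -2.388]
wrist_force: [-0.6, 0.3, 0.2]
finger_gap: 0.2
grasp_force: 0.0
```

```bash
python3 -c "
from h import *
look()
d=cam('scene');P=world(d);p=np.array(manip.get_state()['eef_pos'])
hsv=cv2.cvtColor(d['color'],cv2.COLOR_BGR2HSV)
m=(np.hypot(P[...,0]-p[0],P[...,1]-p[1])<25)&(P[...,2]>80)&(P[...,2]<170)&(hsv[...,1]<70)
Q=P[m]
for a in range(85,165,8):
    q=Q[(Q[:,2]>=a)&(Q[:,2]<a+8)]
    if len(q): print(a,len(q),q.mean(0).round(1),np.ptp(q,axis=0).round())
cv2.imwrite('pics/c3.png',cv2.resize(d['color'][100:210,140:260],None,fx=5,fy=5,interpolation=cv2.INTER_CUBIC))"
```

```text
t 4.8 tcp [455.2 183.7 108.4] rpy [-3.142  0.    -2.388] F [-0.6  0.3  0.2] gap 0.2 r 90.6 ang 223.4
  ear 35 [604.3 264.6 125.5] ang 12.6
  ear 34 [537.6 161.8 125.1] ang 281.2
  ear 8 [607.2 264.4 125.7] ang 12.0
  ear 26 [535.7 161.3 125.2] ang 279.9
  ear 33 [434.9 227.9 126.3] ang 191.9
109 2 [477.6 189.8 115.9] [2. 2. 2.]
117 5 [474.9 185.9 122.5] [7. 5. 7.]
125 2 [477.  187.7 128.9] [1. 1. 5.]
133 14 [455.1 179.  137.7] [35. 15.  8.]
141 22 [448.2 178.4 145.4] [22. 22.  7.]
149 24 [451.5 176.8 153. ] [27. 17.  8.]
157 19 [450.7 178.2 160.3] [27. 21.  8.]
```

View pics/c3.png

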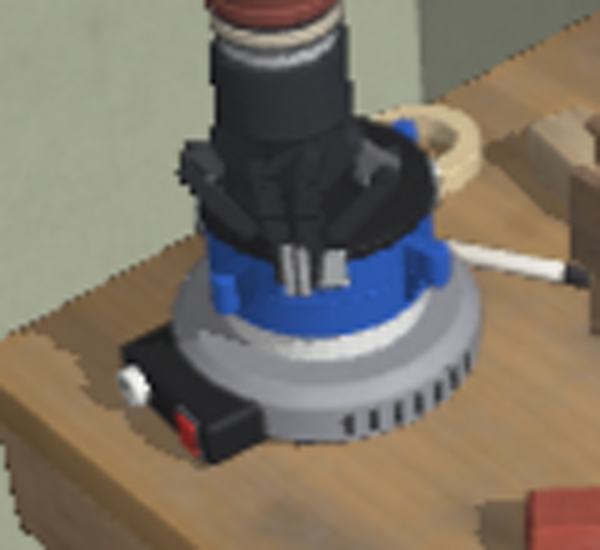

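>>> apply_moves --pt "0 0 6" --pt "0 0 12" --pt "0 0 18" --pt "0 0 22" --pt "0 0 22" --yaw '[0, 0, 0, 0, 0]' --jaw '[1, 1, 1, 1, 1]'

```text
time: 5.58
eef_pos: [454.4, 183.9, 85.7]
ee_rot: [3.141, -0.001, -2.386]
wrist_force: [0.2, 0.5, -0.3]
finger_gap: 0.0
grasp_force: 0.0
```

```bash
python3 -c "
from h import *
look()
d=cam('scene')
cv2.imwrite('pics/c4.png',cv2.resize(d['color'][100:210,140:260],None,fx=5,fy=5,interpolation=cv2.INTER_CUBIC))"
```

```text
t 5.58 tcp [454.4 183.9  85.7] rpy [ 3.141e+00 -1.000e-03 -2.386e+00] F [ 0.2  0.5 -0.3] gap 0.0 r 91.0 ang 223.0
  ear 34 [604.4 265.  125.1] ang 12.8
  ear 33 [537.6 161.3 124.7] ang 281.1
  ear 8 [606.2 263.3 126.8] ang 11.4
  ear 13 [493.4 325.3 131.8] ang 109.2
  ear 25 [535.1 162.4 125.7] ang 279.6
  ear 31 [435.4 227.9 126. ] ang 191.9
```

View pics/c4.png

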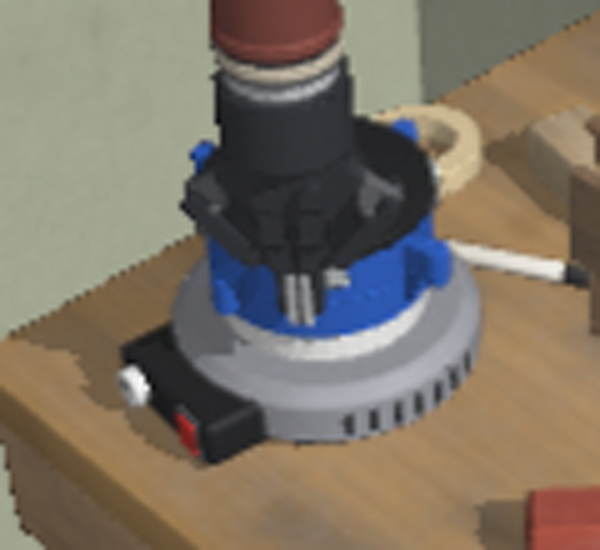

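The shut tip sits about 24 mm above the reported TCP, at pixel (300,325) in the crop. So I push with TCP z at about 82.

>>> apply_moves --pt "-0.6 10 4" --pt "-2.3 20.5 4" --pt "-3.5 25.1 4" --pt "-4.5 28.1 4" --pt "-5.5 31.1 4" --pt "-6.6 34.1 4" --pt "-7.9 37 4" --pt "-9.2 39.9 4" --pt "-9.2 39.9 4" --yaw '[0.11, 0.227, 0.28, 0.314, 0.349, 0.384, 0.419, 0.454, 0.454]' --jaw '[1, 1, 1, 1, 1, 1, 1, 1, 1]'

```text
time: 6.85
eef_pos: [434.2, 219.2, 82.3]
ee_rot: [-3.141, -0.0, -2.84]
wrist_force: [-1.2, 0.6, 0.0]
finger_gap: -0.3
grasp_force: 0.0
```

```bash
python3 -c "
from h import *
look()"
```

```text
t 6.85 tcp [434.2 219.2  82.3] rpy [-3.141 -0.    -2.84 ] F [-1.2  0.6  0. ] gap -0.3 r 90.8 ang 197.1
  ear 28 [604.5 247.2 126.2] ang 0.8
  ear 42 [519.6 159.1 114. ] ang 269.1
scene boss 51 [518.5 246.1 153. ]
  ear 11 [607.3 247.4 121.5] ang 0.9
  ear 14 [428.1 246.1 119. ] ang 180.0
  ear 25 [519.4 159.2 118. ] ang 268.9
  ear 3 [443.6 207.5 123.3] ang 206.5
```

>>> apply_moves --pt "-0.05 2.4 0" --pt "-0.2 4.8 0" --pt "-0.4 7.1 0" --pt "-0.4 7.1 0" --yaw '[0.026, 0.052, 0.078, 0.078]' --jaw '[1, 1, 1, 1]'

```text
time: 7.45
eef_pos: [432.5, 226.5, 82.3]
ee_rot: [3.142, 0.0, -2.918]
wrist_force: [0.0, -0.5, -0.8]
finger_gap: -0.5
grasp_force: 0.0
```

```bash
python3 -c "
from h import *
look()"
```

```text
t 7.45 tcp [432.5 226.5  82.3] rpy [ 3.142  0.    -2.918] F [ 0.  -0.5 -0.8] gap -0.5 r 90.6 ang 192.4
  ear 32 [606.6 246.7 118.2] ang 0.5
  ear 17 [524.7 336.6 117.9] ang 87.7
  ear 30 [518.7 159.8 119.1] ang 268.5
scene boss 46 [521.  249.7 151.6]
  ear 14 [607.2 243.5 119.5] ang 358.3
  ear 7 [426.4 249.3 118.9] ang 178.0
  ear 25 [518.1 159.6 118.6] ang 268.0
```

>>> apply_moves --pt "0 -4 0" --pt "0 -4 -30" --pt "0 -4 -60" --pt "0 -4 -80" --pt "-30 -3 -85" --pt "-60 -2 -85" --pt "-90.6 -0.6 -85" --pt "-90.6 -0.6 -75" --pt "-90.6 -0.6 -54" --pt "-90.6 -0.6 -54" --yaw '[0, 0, 0, 0, 0, 0, 0, 0, 0, 0]' --jaw '[1, 1, 1, 1, 1, 1, 1, 1, 1, 1]'

```text
time: 8.8
eef_pos: [517.6, 244.6, 133.3]
ee_rot: [-3.141, -0.007, -2.918]
wrist_force: [0.7, 0.3, 0.4]
finger_gap: -0.1
grasp_force: 0.0
```

>>> apply_moves --pt "0 0 3" --pt "0 0 6" --pt "0 0 9" --pt "0 0 12" --pt "0 0 12" --yaw '[0, 0, 0, 0, 0]' --jaw '[1, 1, 1, 1, 1]'

```text
time: 9.43
eef_pos: [521.8, 246.0, 127.0]
ee_rot: [3.142, 0.002, -2.918]
wrist_force: [-4.1, -1.7, 8.3]
finger_gap: -0.1
grasp_force: 4.4
```

```bash
python3 -c "
from h import *
look()"
```

```text
t 9.43 tcp [521.8 246.  127. ] rpy [ 3.142e+00  2.000e-03 -2.918e+00] F [-4.1 -1.7  8.3] gap -0.1 r 0.8 ang 2.6
  ear 34 [606.6 246.5 115. ] ang 0.4
  ear 31 [519.2 160.7 117.1] ang 268.8
  ear 13 [518.4 337.6 115.4] ang 91.7
scene boss 11 [516.1 238.5 150. ]
  ear 8 [518.9 335.1 118.9] ang 91.3
  ear 10 [606.6 244.7 117.7] ang 359.1
  ear 33 [433.3 246.2 116.8] ang 179.8
  ear 26 [518.7 159.3 116.3] ang 268.5
```

>>> apply_moves --pt "0 0 2" --pt "0 0 4" --pt "0 0 6" --pt "0 0 8" --pt "0 0 10" --pt "0 0 10" --pt "0 0 10" --yaw '[0, 0, 0, 0, 0, 0, 0]' --jaw '[1, 1, 1, 1, 1, 1, 1]'

```text
time: 10.4
eef_pos: [522.8, 246.2, 120.3]
ee_rot: [-3.141, 0.003, -2.918]
wrist_force: [-6.9, -3.4, 20.7]
finger_gap: 0.1
grasp_force: 10.2
```

```bash
python3 -c "
from h import *
look()"
```

```text
t 10.4 tcp [522.8 246.2 120.3] rpy [-3.141e+00  3.000e-03 -2.918e+00] F [-6.9 -3.4 20.7] gap 0.1 r 1.8 ang 5.6
  ear 36 [606.7 246.3 107.9] ang 0.2
  ear 34 [519.6 161.6 110. ] ang 269.0
  ear 12 [518.3 336.9 108.3] ang 91.7
scene boss 10 [518.1 241.9 143.2]
  ear 8 [521.3 338.3 109.2] ang 89.8
  ear 12 [608.4 243.6 108.5] ang 358.4
  ear 27 [433.5 247.6 111.5] ang 178.9
  ear 27 [517.9 160.6 110.8] ang 267.9
```

>>> apply_moves --pt "0 0 3" --pt "0 0 6" --pt "0 0 6" --pt "0 0 6" --yaw '[0, 0, 0, 0]' --jaw '[1, 1, 1, 1]'

```text
time: 11.0
eef_pos: [523.9, 246.2, 120.4]
ee_rot: [-3.14, 0.005, -2.917]
wrist_force: [-16.6, -7.6, 43.4]
finger_gap: 0.1
grasp_force: 21.7
```

```bash
python3 -c "
from h import *
look()"
```

```text
t 11.0 tcp [523.9 246.2 120.4] rpy [-3.14   0.005 -2.917] F [-16.6  -7.6  43.4] gap 0.1 r 2.9 ang 4.3
  ear 35 [606.9 247.  107.4] ang 0.7
  ear 31 [520.  160.4 109.8] ang 269.4
  ear 14 [519.3 336.7 108.2] ang 91.1
scene boss 11 [520.1 240.2 143.3]
  ear 7 [520.6 336.5 110.2] ang 90.3
  ear 8 [608.7 244.1 108.8] ang 358.8
  ear 27 [433.6 247.  112.1] ang 179.3
  ear 25 [519.1 159.7 110.8] ang 268.7
```

>>> apply_moves --pt "0 0 -10" --pt "0 0 -35" --pt "0 0 -55" --pt "30 -6 -55" --pt "60 -13 -55" --pt "89 -19 -55" --pt "89 -19 -30" --pt "89 -19 0" --pt "89 -19 36" --pt "89 -19 36" --yaw '[0, 0, 0, -0.07, -0.14, -0.213, -0.213, -0.213, -0.213, -0.213]' --jaw '[1, 1, 1, 1, 1, 1, 1, 1, 1, 1]'

```text
time: 12.35
eef_pos: [435.3, 206.6, 69.6]
ee_rot: [3.141, -0.007, -2.705]
wrist_force: [0.1, 0.3, 0.1]
finger_gap: -0.1
grasp_force: 0.0
```

```bash
python3 -c "
from h import *
look()"
```

```text
t 12.35 tcp [435.3 206.6  69.6] rpy [ 3.141 -0.007 -2.705] F [0.1 0.3 0.1] gap -0.1 r 94.3 ang 204.7
top boss 2 [535.  256.7 140.8]
  ear 32 [606.7 246.1 108.8] ang 0.1
  ear 19 [522.9 337.  109.4] ang 88.8
  ear 34 [519.  160.7 109.4] ang 268.7
scene boss 31 [523.5 245.6 143.7]
  ear 14 [608.4 244.7 108.7] ang 359.2
  ear 28 [430.3 245.8 109.7] ang 180.1
  ear 29 [517.9 159.5 109.6] ang 267.9
```

>>> apply_moves --pt "-0.5 9.6 0" --pt "-1.4 16 0" --pt "-2.7 22.3 0" --pt "-4 26.9 0" --pt "-5.5 31.5 0" --pt "-7.3 35.9 0" --pt "-9.3 40.3 0" --pt "-11.5 44.6 0" --pt "-14 48.8 0" --yaw '[0.105, 0.175, 0.244, 0.297, 0.349, 0.401, 0.454, 0.506, 0.559]' --jaw '[1, 1, 1, 1, 1, 1, 1, 1, 1]'

```text
time: 13.58
eef_pos: [432.0, 258.4, 74.7]
ee_rot: [3.14, 0.003, 3.017]
wrist_force: [-1.4, -1.8, -0.4]
finger_gap: 0.2
grasp_force: 0.4
```

```bash
python3 -c "
from h import *
look()"
```

```text
t 13.57 tcp [432.  258.4  74.7] rpy [3.140e+00 3.000e-03 3.017e+00] F [-1.4 -1.8 -0.4] gap 0.2 r 89.9 ang 172.1
top boss 118 [519.  249.4 141.4]
  ear 28 [600.3 217.6 109.6] ang 340.3
  ear 24 [550.4 331.7 108.9] ang 71.1
  ear 32 [488.6 166.6 109. ] ang 247.8
scene boss 50 [519.7 248.6 142.7]
  ear 19 [598.  213.7 109.5] ang 337.3
  ear 25 [488.  165.5 109.1] ang 247.7
```

>>> apply_moves --pt "-0.2 6.3 1" --pt "-0.9 12.5 2" --pt "-2 18.7 2" --pt "-3.1 23.3 2" --pt "-4.4 27.8 2" --pt "-4.9 29.3 2" --pt "-5.4 30.8 2" --pt "-6 32.3 2" --pt "-6 32.3 2" --yaw '[0.07, 0.14, 0.209, 0.262, 0.314, 0.332, 0.349, 0.367, 0.367]' --jaw '[1, 1, 1, 1, 1, 1, 1, 1, 1]'

```text
time: 14.8
eef_pos: [441.0, 289.6, 70.5]
ee_rot: [3.14, 0.001, 2.652]
wrist_force: [0.5, -0.7, -0.4]
finger_gap: -0.1
grasp_force: 0.0
```

```bash
python3 -c "
from h import *
look()"
```

```text
t 14.8 tcp [441.  289.6  70.5] rpy [3.140e+00 1.000e-03 2.652e+00] F [ 0.5 -0.7 -0.4] gap -0.1 r 91.1 ang 151.4
top boss 117 [519.  248.8 141.6]
  ear 30 [583.3 189.4 109. ] ang 317.7
  ear 28 [578.1 311.5 109.1] ang 48.9
  ear 35 [460.7 183.5 109.5] ang 226.0
scene boss 48 [520.3 249.7 143.4]
  ear 25 [581.4 186.9 108.1] ang 315.6
  ear 25 [460.6 182.9 110.6] ang 226.2
```

>>> apply_moves --pt "0 1.5 0" --pt "-0.1 3 0" --pt "-0.1 4.5 0" --pt "-0.2 6 0" --pt "-0.3 7.5 0" --pt "-0.4 9 0" --pt "-0.4 9 0" --yaw '[0.017, 0.034, 0.05, 0.067, 0.083, 0.1, 0.1]' --jaw '[1, 1, 1, 1, 1, 1, 1]'

```text
time: 15.78
eef_pos: [442.1, 294.1, 69.3]
ee_rot: [-3.133, -0.002, 2.552]
wrist_force: [-5.7, -7.5, 4.9]
finger_gap: 0.0
grasp_force: 5.1
```

```bash
python3 -c "
from h import *
look()"
```

```text
t 15.78 tcp [442.1 294.1  69.3] rpy [-3.133e+00 -2.000e-03  2.552e+00] F [-5.7 -7.5  4.9] gap 0.0 r 92.4 ang 148.6
top boss 118 [519.2 250.  142.8]
  ear 26 [581.1 187.5 111.7] ang 315.8
  ear 25 [579.9 310.8 109.1] ang 47.7
  ear 39 [459.3 187.  110.5] ang 223.7
scene boss 47 [518.9 249.  143.2]
  ear 6 [458.3 292.6 114.5] ang 143.4
  ear 23 [579.7 185.  110.5] ang 313.9
  ear 26 [458.4 185.7 111.1] ang 223.9
```

>>> apply_moves --pt "-1 1.5 0" --pt "-2 3 0" --pt "-2 5 0" --pt "-2 5 0" --yaw '[0, 0, 0, 0]' --jaw '[1, 1, 1, 1]'

```text
time: 16.38
eef_pos: [442.3, 294.2, 69.0]
ee_rot: [-3.121, -0.007, 2.553]
wrist_force: [-15.0, -15.2, 15.2]
finger_gap: 0.3
grasp_force: 11.0
```

```bash
python3 -c "
from h import *
look()"
```

```text
t 16.38 tcp [442.3 294.2  69. ] rpy [-3.121 -0.007  2.553] F [-15.  -15.2  15.2] gap 0.3 r 92.3 ang 148.5
top boss 117 [519.4 249.9 141.7]
  ear 30 [581.7 187.5 110.5] ang 316.1
  ear 24 [580.8 310.8 109.1] ang 47.3
  ear 37 [458.7 186.2 110.7] ang 223.8
scene boss 44 [520.4 251.3 143.5]
  ear 3 [457.1 289.2 120.9] ang 146.0
  ear 20 [579.2 186.3 110.9] ang 314.3
  ear 28 [457.9 185.2 110.9] ang 224.0
```

A firm stop at 26 N with no further motion. I'll back away from the ear and lift clear.

>>> apply_moves --pt "1 -5 0" --pt "2 -12 0" --pt "3 -18 0" --pt "3 -18 0" --pt "3 -18 -30" --pt "3 -18 -70" --pt "3 -18 -120" --pt "3 -18 -150" --pt "3 -18 -150" --pt "3 -18 -150" --yaw '[0, 0, 0, 0, 0, 0, 0, 0, 0, 0]' --jaw '[1, 1, 1, 1, 1, 1, 1, 1, 1, 1]'

```text
time: 17.73
eef_pos: [436.5, 286.4, 219.3]
ee_rot: [-3.141, -0.001, 2.552]
wrist_force: [0.4, -0.1, -1.0]
finger_gap: 0.4
grasp_force: 0.0
```

```bash
python3 -c "
from h import *
look()"
```

```text
t 17.73 tcp [436.5 286.4 219.3] rpy [-3.141e+00 -1.000e-03  2.552e+00] F [ 0.4 -0.1 -1. ] gap 0.4 r 93.7 ang 154.4
top boss 117 [519.4 248.6 141.9]
  ear 30 [581.9 186.8 109.2] ang 315.8
  ear 29 [579.6 309.4 109.2] ang 47.2
  ear 3 [430.9 255.5 294.1] ang 174.0
  ear 38 [459.4 185.8 108.8] ang 224.4
scene boss 47 [520.2 248.1 142.7]
  ear 27 [456.8 305.7 109.3] ang 137.1
  ear 25 [579.5 184.7 109.3] ang 313.6
  ear 28 [458.5 184.2 109.9] ang 224.7
```

```bash
python3 -c "
from bench import manip
print(manip.sign_off())"
```

```text
the job is handed in; nothing more can be done
None
```

The job is handed in: the lugs dropped into their slots, the bowl was pressed home (boss top at about 142 mm), and it was twisted clockwise about 43° to a hard stop with the arm then lifted clear; the interlock pin itself could not be read.

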